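Lock a tin in the one-handed tin holder

TASK

The tin of tomatoes is to be held fast in the wooden tin holder so that it can be opened with one hand. Put the loose grey stop astride the holder's beam with its rubber pad towards the tin, slide it along until the tin sits home in the V jaw with no play, and let go of it; then take hold of the red knob and turn it clockwise, all the way, to lock the stop there. Leave the tin upright and the things around the holder where they are.

Things in the scene. Friction and masses are not known exactly. Their poses are not given: they have to be found in the camera images.
- base: Tin holder, fixed: pale wooden beam 70 wide (x), 280 long (y), its top 34 above the worktop, on two cross feet 106 wide. Origin on the worktop under the beam's middle; y along the beam, z up. At the -y end stands a grey V jaw with rubber faces, 54 high above the beam, from base y -140 to -82; its 120-degree V opens towards +y.
- seat (a point): On the beam's top at base (0, -70, 34) mm: the middle of the tin's underside when the tin is home, touching both faces of the V jaw.
- track (a point): Middle of the beam's top, base (0, 0, 34) mm, in the mouth of the aluminium T-track let in along the whole beam: slot 16 wide between two lips 3 thick, below it a channel 32 wide and 9 deep, open at both ends.
- tin: Food tin (tomatoes, red and green print), 57 across, 72 high, 0.18 kg. It stands loose on the beam before the V jaw, 6 to 30 mm short of home; it slides easily when pushed. Origin: middle of its underside.
- stop: Loose grey saddle stop, 88 wide (x), 99 long (y -15 to +84), 80 high, 0.33 kg, upright on the worktop at first. Origin: level with the underside of its two side cheeks, below the middle of its upright; z up. Deck underside at z 13, top at 23. Cheeks 76 apart inside go either side of the beam; the deck then lies on the beam, origin at base z 21 mm, stop y along base y (pad towards the tin).
- pad_top (a point): Top middle of the stop's upright, at stop (0, 0, 80) mm. The upright is 46 wide (x), 20 thick (y -10 to 10), from the deck (z 23) to z 80: grip it across its width.
- pad_face (a point): Middle of the rubber pad's face, at stop (0, -15, 50) mm, looking to stop -y, towards the tin. With the tin home and touching the pad, the stop's origin is at base y -26 mm.
- nut_head (a point): Underside of the steel hammer-head nut below the knob, at stop (0, 58, 4) mm while the knob is at 0. The head is 10 wide, 24 long along stop y, 4 thick; it goes down through the slot of the track with 3 mm to spare each side.
- knob_grip (a point): On the axis of the red knob, at stop (0, 58, 56) mm. Its grip is a bar 12 thick, 40 long, from stop z 42 to 66, with a stem 12 across under it down to z 32 and a collar 21 across below that. The bar lies along stop y at knob 0 and across it at a quarter turn.
- knob (a joint): Turn of the red knob, rad: 0 free, growing clockwise seen from above, end stop at 1.65. It turns the nut's head across under the lips of the track and draws it up; from about 1.15 the lips are pinched and it turns stiffly (0.16 N m at 1.3, 0.3 N m at the end). It stays where it is left. Locked from 1.3.
- opener: Bystander: small opener with wooden handle, 158 long, loose.
- sardines: Bystander: flat sardine tin, 63 x 105 x 25, loose.
- garlic: Bystander: garlic bulb, 53 across, loose.
- salt_tub: Bystander: white tub with pink lid, 48 across, 66 high, loose.

How it is judged (in metres and radians):
On the way:
1. the stop stands astride the beam, down on it, let go, with the knob not yet turned (z of stop in the frame of base between 0.017 and 0.025 m and x of stop in the frame of base between -0.005 and 0.005 m and angle between the y axis of stop and the y axis of base, either way round below 0.15 rad and angle between stop's own z axis and vertical below 0.08 rad and value of joint knob below 0.4 rad and contact force between the fingers and stop below 0.1 N), for 0.1 s.
At the end, for the whole second after the job is handed in: Stop astride the beam, deck down on it (5 mm sideways, 4 mm in height, 0.15 rad), pad within about 3.5 mm of touching the tin; tin upright on the beam, within 5 mm of home in the V jaw; knob turned clockwise to 1.3 rad or more; all let go and at rest (z of stop in the frame of base between 0.017 and 0.025 m and x of stop in the frame of base between -0.005 and 0.005 m and angle between the y axis of stop and the y axis of base, either way round below 0.15 rad and angle between stop's own z axis and vertical below 0.08 rad and value of joint knob above 1.3 rad and horizontal distance between tin and seat below 0.005 m and y of stop in the frame of base below -0.0225 m and angle between tin's own z axis and vertical below 0.06 rad and z of tin in the frame of base below 0.038 m and linear speed of each of stop, tin below 0.01 m/s and contact force between the fingers and stop below 0.1 N).
It fails at once if the tin is tipped over or lifted off the beam (angle between tin's own z axis and vertical above 0.5 rad or z of tin in the frame of base above 0.06 m or z of tin in the frame of base below 0.02 m).
It fails at once if a thing beside the holder is moved by more than 25 mm (distance of any of opener, sardines, garlic, salt_tub from where it was at the start of the episode above 0.025 m).
It also fails if it takes over 48 s, if anything falls off the work surface, if the arm or the gripper's body presses on something with over 40 N, if the wrist force passes 120 N, or if a joint passes its speed limit or range.

ROBOT

A 7-joint arm with a two-finger parallel gripper is mounted at the origin on a cart in front of the work surface, level with it; the furniture and walls round the work are solid. World frame = base frame: x ahead of the robot, y to its left, z up, the work surface at z = 0. Lengths are in m, angles in degrees, forces in N, time in s.
With the tool pointing down it reaches from about 0.4 to 0.875 m from the base axis. Payload 6.5 kg.
Tool frame: the origin (TCP) lies on the centre line of the jaws, within the pads' length; the fingertips stand 19 mm ahead of it and the grasp point (between the pads) is the TCP (env.tip_extent is the z of the fingertips in the tool frame, in m); z points along the fingers, y is the line along which they close (so a half turn about z gives the same grasp; the last joint's range is limited). The gripper opens to 88 mm and grips with 3 to 60 N. Pads are 18 mm wide; open, the fingers measure 123 mm over their backs; the gripper's body (75 mm by 187 mm) begins 45 mm behind the grasp point.
Start: joints at [72.41, 30.733, -0.252, 88.115, 0.149, 61.152, -4.079], TCP at [0.155, -0.631, 0.258] pointing down, gripper open.
Joint ranges: [-154.64, 154.64], [-21.42, 123.67], [-72.66, 72.17], [13.99, 137.28], [-74.86, 254.86], [10.95, 109.41], [-158.01, 158.01]. Speed limits (degrees/s): [136.94, 136.94, 180, 180, 180, 180, 180].

INTERFACE

Orientations are given as a 3x3 rotation matrix whose columns are the frame's x, y, z axes.
In Python, from rig import env, imaging, job_done gives the robot as it stands.
- The arm moves only by the tool jog_arm, never from a script. Its argument "deltas" is a list of rows, each a list of 7 numbers: the turn, a rotation vector about the tool's x, y, z in rad, then the shift along the tool's x, y, z in mm, then the opening, from -1 (shut) to 1 (fully open). In form: [[rx, ry, rz, x, y, z, fingers], ...]. A call has 1 to 12 rows; each row shifts and turns the commanded pose from where the row before left it, along the tool's axes as they then stand; what a row does not reach is not made up. A row lasts 1/8 s, in which the tool goes at most 62.5 mm and 10.7 degrees, less where a joint would pass 70% of its speed; a pose out of reach is approached as far as the arm can. A call is refused whole if a number of a shift passes 62.5 or a number of a turn 0.188, either way. A call with a gripper value outside its range is refused whole. The fingers move at their own pace and stop on an object; "squeeze" is the grip in N (left out, the last holds). Time passes only in rows, so rows that do not move let the fingers close. It gives the time, the measured TCP pose, the force, the opening and the grip force at its end, in the units of the state.
- env.observe(): the state, without advancing time (a new reading comes with each control period).
- imaging.get_image(name): name is "scene" or "top" or "wrist"; returns a dict with "image" (400x640x3 uint8, red, green, blue), "range_z" (400x640 float32, m along the optical axis (not along the pixel's ray), 0 where there is no reading), "camera_matrix" (3x3 intrinsics, pixels), "k1" (the pictures are not rectified: a ray, as slopes to the right and down, at radius r is drawn at 1 + k1 r^2 times it, then the intrinsics apply), "R" (3x3) and "t" (3): a world point X has camera coordinates R X + t; the wrist camera has in their place "tool_from_camera" (4x4, takes a point from camera to tool coordinates, whose origin is the TCP and whose axes are the flange's). Camera axes: x right, y down, z forward; pixel columns grow to the right and rows downward; lengths in m; the calibration is good to about 2 mm. A picture is of the moment at which its call begins: read the wrist's pose just before it.
- job_done(): hands the job in; it is judged then, once.
The state is a dict: "time_s": time; "joint_positions": joint angles; "qd": joint speeds; "joint_efforts": joint torques, N m; "tool_pos": TCP position; "orientation": TCP orientation; "contact_force": force on the tool from outside, world axes, zero at the start; "moment": the same for the moment, N m; "gripper_width": finger opening in m; "gripper_force": force on a finger pad.
Only numpy, scipy, OpenCV 4.12 (cv2) and the standard library are available. Lean on these libraries where they do the work, as an engineer would, in place of code of your own. Each camera call takes 0.05 s, during which the arm holds its last target. There are 200 camera calls.

## Working session

There is one attempt and no reset: what is moved stays moved. The work goes in short steps, Python scripts to look and compute and a tool call to move; the robot and the scene stay as the last step left them, time stands still between calls to the robot, and variables do not carry over. Pictures are saved under pics/ and viewed, at most 10 in all, crops included, and the job is handed in when it is done.

Besides the shell and the picture viewer there is one more tool, called after "Emit:" as a command line: name --pt "numbers of a row" for each row, then --argument value for the rest. jog_arm: Moves the arm, as the interface text tells. Its arguments: {"type":"object","properties":{"deltas":{"type":"array","items":{"type":"array","items":{"type":"number"}}},"squeeze":{"type":"number"}},"required":["deltas"]}

```bash
ls; mkdir -p pics; cat > h.py <<'E'
import numpy as np, cv2
from rig import env, imaging
def grab(n):
    s=env.observe(); d=imaging.get_image(n)
    if 'R' in d: R=np.array(d['R']);t=np.array(d['t'])
    else:
        T=np.array(d['tool_from_camera']);W=np.eye(4);W[:3,:3]=s['orientation'];W[:3,3]=s['tool_pos']
        M=np.linalg.inv(W@T);R=M[:3,:3];t=M[:3,3]
    d['Rw'],d['tw']=R,t
    return d
def cloud(d):
    K=np.array(d['camera_matrix']);z=d['range_z'];h,w=z.shape
    v,u=np.mgrid[:h,:w];x=(u-K[0,2])/K[0,0];y=(v-K[1,2])/K[1,1]
    a,b=x.copy(),y.copy()
    for _ in range(8):
        f=1+d['k1']*(a*a+b*b);a,b=x/f,y/f
    P=np.stack([a*z,b*z,z],-1)
    P=(P-d['tw'])@d['Rw']
    P[z==0]=np.nan
    return P
def save(im,n): cv2.imwrite('pics/'+n,cv2.cvtColor(im,cv2.COLOR_RGB2BGR))
E
python3 - <<'E'
from h import *
for n in ('scene','top'):
    d=grab(n); save(d['image'],n+'0.png'); np.savez(n+'0.npz',im=d['image'],P=cloud(d))
    print(n, -d['Rw'].T@d['tw'])
print(env.observe()['orientation'],env.observe()['time_s'])
E
```

```text
pics
scene [-0.1667727   0.86045543  0.59088251]
top [0.30867382 0.0256283  1.23111676]
[[ 9.71127976e-01  2.38558562e-01 -5.15556611e-04]
 [ 2.38559077e-01 -9.71126824e-01  1.50281106e-03]
 [-1.42162409e-04 -1.58241257e-03 -9.99998738e-01]] 0.1
```

View pics/scene0.png

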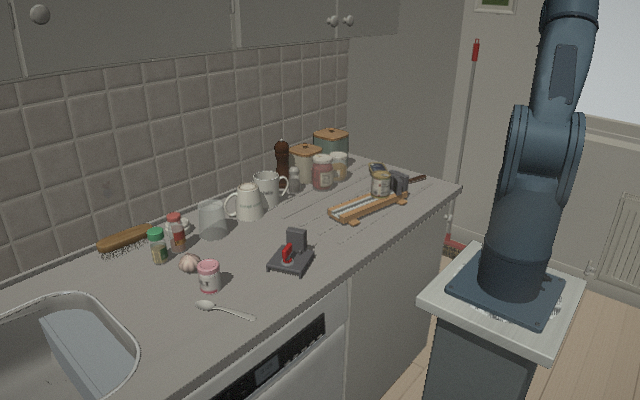

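View pics/top0.png

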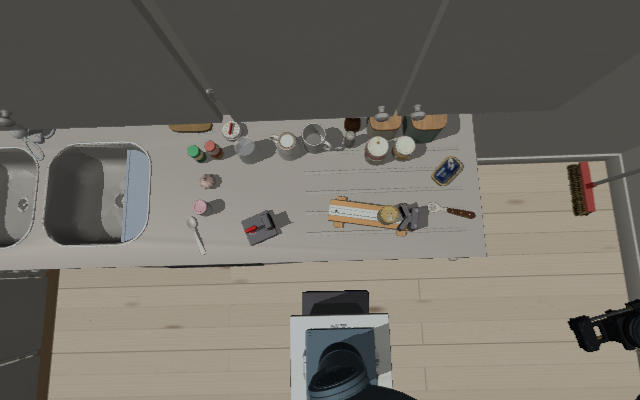

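The scene view shows the stop at (290,255) with its red knob towards the camera, the holder at (370,200), and the tin and jaw at its far end. In the top view the stop is at (260,228) with its knob at (250,230) on the left. The beam runs from (330,212) to the jaw at (408,215), and the tin is at (388,213).

```bash
python3 - <<'E'
from h import *
z=np.load('top0.npz');P=z['P']
for n,(u,v) in dict(knob=(250,230),upright=(267,217),deck=(262,235),beamL=(335,211),beamM=(365,213),tin=(388,213),jaw=(408,216),lab=(345,225),garlic=(207,181),salt=(201,207),sard=(447,171),op=(455,212)).items(): print(n,P[v,u].round(3))
# stop top-face analysis
X=P[195:262,225:300].reshape(-1,3)
up=X[(X[:,2]>.07)&(X[:,2]<.09)];print('upright',np.median(up,0),len(up))
dk=X[(X[:,2]>.012)&(X[:,2]<.03)].astype(np.float32);print('deck',cv2.minAreaRect(dk[:,:2]*1000),len(dk))
B=P[190:240,315:420].reshape(-1,3)
b=B[(B[:,2]>.027)&(B[:,2]<.04)].astype(np.float32);print('beam',cv2.minAreaRect(b[:,:2]*1000),len(b))
t=B[(B[:,2]>.098)&(B[:,2]<.115)];print('tin',np.median(t,0),cv2.minEnclosingCircle((t[:,:2]*1000).astype(np.float32)),len(t))
j=B[(B[:,2]>.08)&(B[:,2]<.095)].astype(np.float32);print('jaw',cv2.minAreaRect(j[:,:2]*1000),len(j))
E
```

```text
knob [0.425 0.275 0.065]
upright [0.463 0.218 0.08 ]
deck [0.412 0.245 0.021]
beamL [0.484 0.001 0.026]
beamM [ 0.474 -0.097  0.025]
tin [ 0.46  -0.159  0.108]
jaw [ 0.452 -0.225  0.083]
lab [ 0.439 -0.031  0.   ]
garlic [0.596 0.427 0.04 ]
salt [0.504 0.434 0.069]
sard [ 0.607 -0.377  0.026]
op [ 0.47  -0.396  0.012]
upright [0.4505958  0.2188546  0.07899454] 118
deck ((438.1689758300781, 254.54583740234375), (88.61827087402344, 98.76441955566406), 21.433034896850586) 570
beam ((465.4683837890625, -107.19305419921875), (262.8464050292969, 76.6528091430664), 80.39219665527344) 975
tin [ 0.4604762  -0.16123746  0.10321747] ((460.1416015625, -160.82781982421875), 28.774192810058594) 265
jaw ((451.12109375, -194.39080810546875), (122.17664337158203, 82.09866333007812), 86.53824615478516) 328
```

```bash
cat >> h.py <<'E'
from scipy.spatial.transform import Rotation as Ro
def plan(p1,yaw,n,f,start=None):
    """rows to world p1 with tool y at yaw (deg), tool down; straight line"""
    s=env.observe(); p,R=(np.array(s['tool_pos']),np.array(s['orientation'])) if start is None else start
    p1=np.array(p1);c,q=np.cos(np.radians(yaw)),np.sin(np.radians(yaw))
    R1=np.array([[-q,c,0],[c,q,0],[0,0,-1.]])
    print('tool before:',p.round(4),'yaw',np.degrees(np.arctan2(R[1,1],R[0,1])).round(2))
    out=[]
    for k in range(n,0,-1):
        rv=Ro.from_matrix(R.T@R1).as_rotvec()/k
        sh=R.T@(p1-p)*1000/k
        r=rv.round(3).tolist()+sh.round(1).tolist(); out.append(r+[f])
        p=p+R@np.array(r[3:])/1000; R=R@Ro.from_rotvec(r[:3]).as_matrix()
    print(str([[float(f'{x:g}')+0 for x in r] for r in out]).replace(' ','').replace('.0,',',').replace('.0]',']')); print('max',np.abs(np.array(out)).max(0))
    return p,R
E
python3 - <<'E'
from h import *
d=imaging.get_image('wrist');print(d['tool_from_camera'],d['camera_matrix'],d['k1'])
plan([.47,-.06,.32],-9.6,12,1)
E
```

```text
[[-7.90990468e-04 -9.50876584e-01 -3.09569211e-01  7.97271694e-02]
 [ 9.99999686e-01 -7.37776602e-04 -2.88968418e-04 -1.04129269e-04]
 [ 4.63803819e-05 -3.09569342e-01  9.50876869e-01 -1.25911519e-01]
 [ 0.00000000e+00  0.00000000e+00  0.00000000e+00  1.00000000e+00]] [[344.58197746   0.         318.69331795]
 [  0.         344.58197746 202.05266935]
 [  0.           0.           1.        ]] -0.033996087044979084
tool before: [ 0.1549 -0.6308  0.2571] yaw -76.2
[[0,0,-0.097,36.8,-39.9,-5.2,1],[0,0,-0.097,40.5,-36.2,-5.2,1],[0,0,-0.097,43.9,-32.1,-5.2,1],[0,0,-0.097,46.8,-27.7,-5.2,1],[0,0,-0.097,49.2,-23,-5.2,1],[0,0,-0.097,51.2,-18.2,-5.2,1],[0,0,-0.097,52.7,-13.1,-5.2,1],[0,0,-0.097,53.8,-7.9,-5.2,1],[0,0,-0.097,54.3,-2.7,-5.2,1],[0,0,-0.096,54.3,2.6,-5.2,1],[0,-0.001,-0.097,53.8,7.7,-5.2,1],[-0.001,0,-0.096,52.7,13,-5.2,1]]
max [1.00e-03 1.00e-03 9.70e-02 5.43e+01 3.99e+01 5.20e+00 1.00e+00]
```

Emit:
jog_arm --pt "0 0 -0.097 36.8 -39.9 -5.2 1" --pt "0 0 -0.097 40.5 -36.2 -5.2 1" --pt "0 0 -0.097 43.9 -32.1 -5.2 1" --pt "0 0 -0.097 46.8 -27.7 -5.2 1" --pt "0 0 -0.097 49.2 -23 -5.2 1" --pt "0 0 -0.097 51.2 -18.2 -5.2 1" --pt "0 0 -0.097 52.7 -13.1 -5.2 1" --pt "0 0 -0.097 53.8 -7.9 -5.2 1" --pt "0 0 -0.097 54.3 -2.7 -5.2 1" --pt "0 0 -0.096 54.3 2.6 -5.2 1" --pt "0 -0.001 -0.097 53.8 7.7 -5.2 1" --pt "-0.001 0 -0.096 52.7 13 -5.2 1"

```text
time_s: 1.65
tool_pos: [0.4706, -0.0589, 0.3202]
orientation: [[0.164, 0.986, 0.001], [0.986, -0.164, -0.002], [-0.001, 0.001, -1.0]]
contact_force: [0.3, 0.0, 0.2]
gripper_width: 0.088
gripper_force: 0.0
```

Emit:
jog_arm --pt "0 0 0 0 0 0 1" --pt "0 0 0 0 0 0 1"

```text
time_s: 1.9
tool_pos: [0.4696, -0.061, 0.3196]
orientation: [[0.168, 0.986, -0.0], [0.986, -0.168, -0.002], [-0.002, -0.0, -1.0]]
contact_force: [-0.4, -0.1, 0.0]
gripper_width: 0.0884
gripper_force: 0.0
```

```bash
python3 - <<'E'
from h import *
s=env.observe();print(s['tool_pos'],s['time_s'],np.abs(s['qd']).max())
d=grab('wrist');P=cloud(d);save(d['image'],'w1.png');np.savez('w1.npz',P=P,im=d['image'])
X=P.reshape(-1,3);X=X[~np.isnan(X).any(1)]
ok=(abs(X[:,0]-.465)<.12)&(abs(X[:,1]+.107)<.2);X=X[ok].astype(np.float32)
print(np.histogram(X[:,2],bins=np.arange(-.01,.12,.005)))
for lo,hi in((.03,.042),(.083,.093),(.1,.112)):
    q=X[(X[:,2]>lo)&(X[:,2]<hi)];print(lo,len(q),cv2.minAreaRect(q[:,:2]*1000),np.median(q,0))
plan([.47,.29,.30],20,9,1)
E
```

```text
[ 0.46961253 -0.06103155  0.31964867] 1.9 1.1828703677908652
(array([    0, 25760, 11867,    87,   869,    34,  1702,     4,  6282,
         108,    85,    76,   101,   120,   162,   234,   296,   319,
        1136,   830,    87,   150,  1737,    70,     0]), array([-0.01 , -0.005,  0.   ,  0.005,  0.01 ,  0.015,  0.02 ,  0.025,
        0.03 ,  0.035,  0.04 ,  0.045,  0.05 ,  0.055,  0.06 ,  0.065,
        0.07 ,  0.075,  0.08 ,  0.085,  0.09 ,  0.095,  0.1  ,  0.105,
        0.11 ,  0.115]))
0.03 6423 ((466.45379638671875, -93.81878662109375), (233.13262939453125, 83.96910858154297), 81.82389068603516) [ 0.47423238 -0.05937142  0.03301046]
0.083 1287 ((453.0243835449219, -194.23292541503906), (121.61811065673828, 81.10157012939453), 80.30957794189453) [ 0.44848302 -0.23738982  0.08626718]
0.1 1807 ((458.655517578125, -162.50045776367188), (55.56178283691406, 55.388038635253906), 44.34736633300781) [ 0.45870256 -0.1628767   0.10191382]
tool before: [ 0.4695 -0.0616  0.3197] yaw -9.75
[[0,0,-0.058,38.5,-6.6,2.1,1],[0,0,-0.058,38.8,-4.3,2.1,1],[0,0,-0.058,39,-2,2.1,1],[0,0,-0.058,39.1,0.2,2.1,1],[0,0,-0.057,39,2.5,2.1,1],[0,0,-0.058,38.8,4.7,2.1,1],[0,0.001,-0.057,38.5,6.9,2.1,1],[0,0,-0.058,38,9.1,2.2,1],[-0.001,0.001,-0.057,37.4,11.3,2.2,1]]
max [1.00e-03 1.00e-03 5.80e-02 3.91e+01 1.13e+01 2.20e+00 1.00e+00]
```

View pics/w1.png

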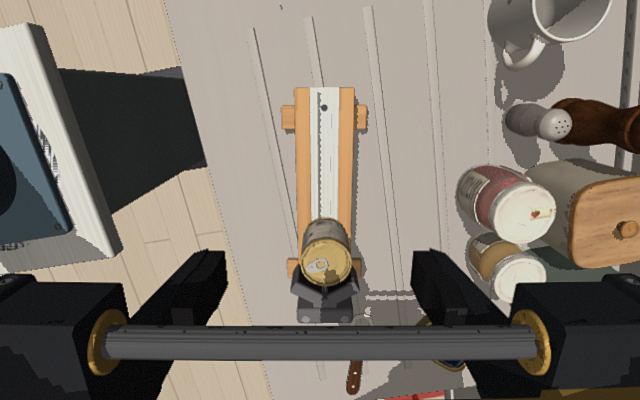

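The wrist view shows the beam from (325,88) to the jaw at (328,300), with the slot along u≈323 and the tin at (326,262). Next I fit the beam frame and move to view the stop.

Emit:
jog_arm --pt "0 0 -0.058 38.5 -6.6 2.1 1" --pt "0 0 -0.058 38.8 -4.3 2.1 1" --pt "0 0 -0.058 39 -2 2.1 1" --pt "0 0 -0.058 39.1 0.2 2.1 1" --pt "0 0 -0.057 39 2.5 2.1 1" --pt "0 0 -0.058 38.8 4.7 2.1 1" --pt "0 0.001 -0.057 38.5 6.9 2.1 1" --pt "0 0 -0.058 38 9.1 2.2 1" --pt "-0.001 0.001 -0.057 37.4 11.3 2.2 1" --pt "0 0 0 0 0 0 1" --pt "0 0 0 0 0 0 1"

```text
time_s: 3.32
tool_pos: [0.4705, 0.2893, 0.3002]
orientation: [[-0.341, 0.94, 0.001], [0.94, 0.341, -0.001], [-0.001, 0.0, -1.0]]
contact_force: [-0.1, -0.3, 0.5]
gripper_width: 0.0877
gripper_force: 0.0
```

```bash
cat > fit.py <<'E'
from h import *
def bandfit(X,y0,y1,step=.008):
    """mid of lateral extent (x) per y slice -> line x=a+b*y ; returns a,b,width"""
    ys,m,w=[],[],[]
    for y in np.arange(y0,y1,step):
        q=X[abs(X[:,1]-y)<step/2,0]
        if len(q)>8: lo,hi=np.percentile(q,[1,99]);ys.append(y);m.append((lo+hi)/2);w.append(hi-lo)
    b,a=np.polyfit(ys,m,1);return a,b,np.median(w),np.std(np.array(m)-a-b*np.array(ys))
E
python3 - <<'E'
from fit import *
X=np.load('w1.npz')['P'].reshape(-1,3);X=X[~np.isnan(X).any(1)]
X=X[(abs(X[:,0]-.475)<.05)&(X[:,1]>-.14)&(X[:,1]<.06)]
t=X[(X[:,2]>.030)&(X[:,2]<.038)]; g=X[(X[:,2]>.017)&(X[:,2]<.027)]
# rotate by -9.0 guess for lateral
for n,q in(('top',t),('slot',g)):
    a,b,w,s=bandfit(q,-.10,.005);print(n,a,b,np.degrees(np.arctan(b)),w,s,np.median(q[:,2]), q[:,1].max())
    u=np.array([b,1])/np.hypot(b,1);print('s max',np.percentile((q[:,:2]-[a,0])@u,[99,99.8,100]))
s=env.observe();print(s['tool_pos'])
d=grab('wrist');P=cloud(d);save(d['image'],'w2.png');np.savez('w2.npz',P=P,im=d['image'])
X=P.reshape(-1,3);im=d['image'].reshape(-1,3).astype(int);k=~np.isnan(X).any(1)&(abs(X[:,0]-.44)<.09)&(abs(X[:,1]-.25)<.1);X=X[k].astype(np.float32);im=im[k]
for n,lo,hi in(('deck',.015,.03),('up',.073,.09)):
    q=X[(X[:,2]>lo)&(X[:,2]<hi)];print(n,len(q),cv2.minAreaRect(q[:,:2]*1000),np.median(q,0))
r=(im[:,0]>2*im[:,1])&(X[:,2]>.05);q=X[r];print('knob',cv2.minAreaRect(q[:,:2]*1000),np.percentile(q,98,0),len(q))
E
```

```text
top 0.48522455052663005 0.16782111908245828 9.526667676535721 0.06960016059875837 0.00016584225518000045 0.03300296676574401 0.025040006189991536
s max [0.01947267 0.02057069 0.02066528]
slot 0.48506905296244884 0.15982527460017873 9.080515512108201 0.015944171794755213 0.0001677131660492118 0.021755923504612702 0.022923392889544352
s max [0.02067561 0.02083717 0.02088366]
[0.47047304 0.28926395 0.30016991]
deck 4437 ((436.666015625, 254.33517456054688), (88.50365447998047, 95.688232421875), 22.109329223632812) [0.43770322 0.26099208 0.02225593]
up 872 ((451.6065368652344, 218.53448486328125), (45.984031677246094, 25.430957794189453), 22.263952255249023) [0.4512125  0.220764   0.07865007]
knob ((456.67169189453125, 292.9809875488281), (136.01715087890625, 52.394920349121094), 19.86139678955078) [0.51325923 0.31506294 0.36593512] 667
```

View pics/w2.png

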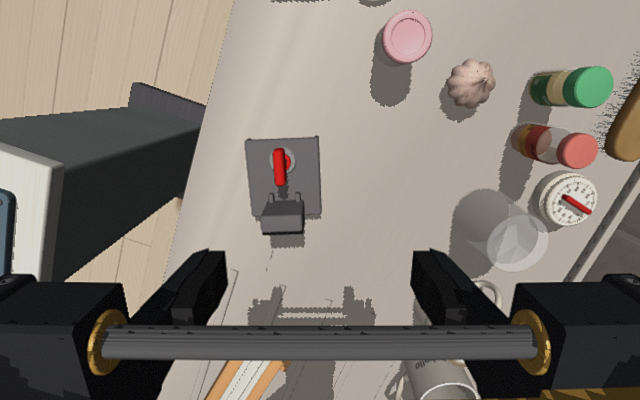

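The stop shows its deck at (283,175), the red knob at (281,165) and its upright at (283,213), all clear. Its origin is about (0.4505, 0.2208) and its yaw about 22.2°.

```bash
python3 - <<'E'
from h import *
a=plan([.4505,.2208,.17],22.2,5,1)
b=plan([.4505,.2208,.064],22.2,5,1,a)
E
```

```text
tool before: [0.4706 0.289  0.3003] yaw 19.92
[[0,0,-0.008,-11.4,-8.4,26.1,1],[0,0,-0.008,-11.4,-8.6,26.1,1],[0,0,-0.008,-11.3,-8.6,26,1],[0,0,-0.008,-11.2,-8.7,26.1,1],[0.001,0.001,-0.008,-11.2,-8.8,26,1]]
max [1.00e-03 1.00e-03 8.00e-03 1.14e+01 8.80e+00 2.61e+01 1.00e+00]
tool before: [0.4505 0.2208 0.17  ] yaw 22.21
[[0,0,0,0,0,21.2,1],[0,0,0,0,0,21.2,1],[0,0,0,0,0,21.2,1],[0,0,0,0,0,21.2,1],[0,0,0,0,0,21.2,1]]
max [ 0.   0.   0.   0.   0.  21.2  1. ]
```

Emit:
jog_arm --pt "0 0 -0.008 -11.4 -8.4 26.1 1" --pt "0 0 -0.008 -11.4 -8.6 26.1 1" --pt "0 0 -0.008 -11.3 -8.6 26 1" --pt "0 0 -0.008 -11.2 -8.7 26.1 1" --pt "0.001 0.001 -0.008 -11.2 -8.8 26 1" --pt "0 0 0 0 0 21.2 1" --pt "0 0 0 0 0 21.2 1" --pt "0 0 0 0 0 21.2 1" --pt "0 0 0 0 0 21.2 1" --pt "0 0 0 0 0 21.2 1" --pt "0 0 0 0 0 0 1"

```text
time_s: 4.75
tool_pos: [0.4497, 0.2212, 0.0634]
orientation: [[-0.379, 0.925, -0.002], [0.925, 0.379, -0.001], [0.0, -0.002, -1.0]]
contact_force: [-0.1, -0.0, -0.5]
gripper_width: 0.0885
gripper_force: 0.0
```

Emit:
jog_arm --pt "0 0 0 0 0 0 -1" --pt "0 0 0 0 0 0 -1" --pt "0 0 0 0 0 0 -1" --pt "0 0 0 0 0 0 -1" --pt "0 0 0 0 0 0 -1" --pt "0 0 0 0 0 0 -1" --squeeze 30

```text
time_s: 5.5
tool_pos: [0.4503, 0.2235, 0.0644]
orientation: [[-0.381, 0.925, 0.0], [0.925, 0.381, 0.002], [0.002, 0.001, -1.0]]
contact_force: [0.1, -0.4, 2.3]
gripper_width: 0.0459
gripper_force: 30.0
```

```bash
python3 - <<'E'
from h import *
s=env.observe();print(s['tool_pos'],s['gripper_width'],s['gripper_force'],s['contact_force'])
# lift, then over the beam: stop origin at base y +40
c=np.radians(9.5);u=np.array([np.sin(c),np.cos(c)])
O=np.array([.4852,0])+u*(.0207-.140);print('base origin',O)
g=O+u*.040
a=plan([.4505,.2208,.15],22.2,3,-1)
b=plan([*g,.15],-9.5,6,-1,a)
print(b)
E
```

```text
[0.45028572 0.2234912  0.06444325] 0.045916159283480334 29.995484305545688 [ 0.11186828 -0.36201238  2.30078206]
base origin [ 0.46550982 -0.11766387]
tool before: [0.4503 0.2235 0.0644] yaw 22.4
[[0,-0.001,0.001,-0.8,-0.3,-28.5,-1],[0,0,0.001,-0.8,-0.2,-28.5,-1],[0.001,-0.001,0.002,-0.9,-0.2,-28.6,-1]]
max [1.00e-03 1.00e-03 2.00e-03 9.00e-01 3.00e-01 2.86e+01 1.00e+00]
tool before: [0.4505 0.2208 0.15  ] yaw 22.17
[[0,0,0.092,-47.5,-15.5,0,-1],[0,0,0.092,-48.7,-11,0,-1],[0,0,0.092,-49.5,-6.5,0,-1],[0,0,0.092,-50,-2,0.1,-1],[0,0,0.092,-49.9,2.7,0,-1],[0,0,0.093,-49.5,7.2,0.1,-1]]
max [ 0.     0.     0.093 50.    15.5    0.1    1.   ]
(array([ 0.47212625, -0.07825666,  0.14998786]), array([[ 1.65272085e-01,  9.86248008e-01,  6.90634491e-05],
       [ 9.86247898e-01, -1.65272033e-01, -4.87870197e-04],
       [-4.69746753e-04,  1.48745006e-04, -9.99999879e-01]]))
```

Emit:
jog_arm --pt "0 0 0 0 0 0 -1" --pt "0 0 0 0 0 -28.6 -1" --pt "0 0 0 0 0 -28.6 -1" --pt "0 0 0 0 0 -28.6 -1" --pt "0 0 0.092 -47.5 -15.5 0 -1" --pt "0 0 0.092 -48.7 -11 0 -1" --pt "0 0 0.092 -49.5 -6.5 0 -1" --pt "0 0 0.092 -50 -2 0 -1" --pt "0 0 0.092 -49.9 2.7 0 -1" --pt "0 0 0.093 -49.5 7.2 0 -1" --pt "0 0 0 0 0 0 -1" --pt "0 0 0 0 0 0 -1" --squeeze 50

```text
time_s: 7.0
tool_pos: [0.4722, -0.0752, 0.149]
orientation: [[0.161, 0.987, -0.001], [0.987, -0.161, 0.002], [0.002, -0.002, -1.0]]
contact_force: [-0.3, 0.4, -4.0]
gripper_width: 0.0454
gripper_force: 50.0
```

```bash
python3 - <<'E'
from fit import *
for i in range(3):
    s=env.observe();print(s['tool_pos'].round(4) if hasattr(s['tool_pos'],'round') else s['tool_pos'],np.degrees(np.arctan2(s['orientation'][1][1],s['orientation'][0][1])),s['gripper_width'],s['contact_force'],s['moment'])
    d=grab('wrist')
P=cloud(d);save(d['image'],'w3.png');np.savez('w3.npz',P=P,im=d['image'])
T=np.array(s['orientation']),np.array(s['tool_pos'])
X=P.reshape(-1,3);im=d['image'].reshape(-1,3).astype(int);k=~np.isnan(X).any(1)&(abs(X[:,0]-.48)<.1)&(abs(X[:,1]+.05)<.14);X=X[k].astype(np.float32);im=im[k]
h=np.histogram(X[:,2],bins=np.arange(0,.2,.01));print(h[0])
for lo,hi in((.1,.115),(.155,.175)):
    q=X[(X[:,2]>lo)&(X[:,2]<hi)]
    print(lo,len(q),cv2.minAreaRect(q[:,:2]*1000))
E
```

```text
[ 0.4722 -0.0752  0.149 ] -9.245701721186006 0.04535951784238194 [-0.29714183  0.39987066 -4.01125929] [-0.07502413 -0.07029897  0.01018817]
[ 0.4724 -0.0745  0.1492] -9.16516527493334 0.04557743914302648 [ 0.1704074   1.04822555 -3.9971513 ] [-0.04216896 -0.04496957  0.0139845 ]
[ 0.4725 -0.0742  0.1493] -9.12743029029589 0.045515476175869374 [-0.26214186  0.148929   -3.12641897] [-0.05069756 -0.09004734 -0.02824375]
[11321     3   525  1818     0     0     0     0     0    13 25908  1621
   866  1617  4509  3603  5578  2157   776]
0.1 26566 ((468.6844482421875, -90.12283325195312), (195.30593872070312, 88.51815795898438), 80.47562408447266)
0.155 8629 ((471.80853271484375, -73.00874328613281), (20.710546493530273, 79.2284927368164), 80.73929595947266)
```

View pics/w3.png

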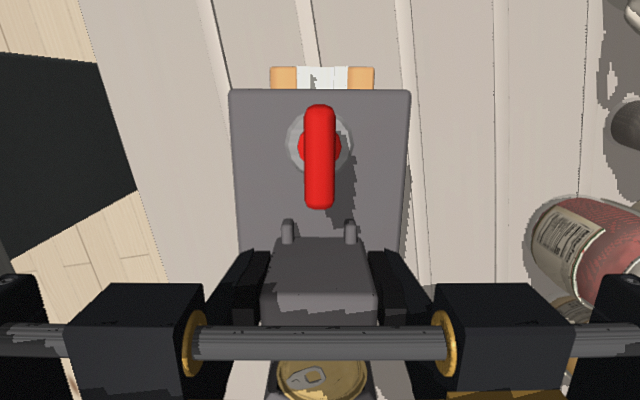

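The view shows the stop held straight over the beam, with the deck at u 230–410, the knob bar at (320,157) and the beam end at u 271–374, v 67–88. I compare the deck and beam centre lines.

```bash
python3 - <<'E'
from fit import *
X=np.load('w3.npz')['P'].reshape(-1,3);X=X[~np.isnan(X).any(1)]
c=np.radians(9.5);u=np.array([np.sin(c),np.cos(c)]);v=np.array([u[1],-u[0]])
Y=np.c_[(X[:,:2]-[.4852,0])@v,(X[:,:2]-[.4852,0])@u,X[:,2]]  # lateral, along from beam line
Y=Y[abs(Y[:,0])<.07]
dk=Y[(Y[:,2]>.1)&(Y[:,2]<.115)];bm=Y[(Y[:,2]>.026)&(Y[:,2]<.04)&(abs(Y[:,0])<.045)]
print('deck z',np.median(dk[:,2]),dk[:,1].min(),dk[:,1].max())
e=dk[:,1].max()
a,b,w,s=bandfit(dk,e-.06,e-.006,.004);print('deck lateral at s=-.06:',a-.06*b,'angle',np.degrees(b),w,s)
print('deck tilt', np.degrees(np.polyfit(dk[:,1],dk[:,2],1)[0]),np.degrees(np.polyfit(dk[:,0],dk[:,2],1)[0]))
print('beam',len(bm),bm[:,1].min(),bm[:,1].max())
a,b,w,s=bandfit(bm,bm[:,1].min()+.004,bm[:,1].max()-.002,.004);print(a,np.degrees(b),w,s)
s=env.observe();print(s['tool_pos'],(np.array(s['tool_pos'])[:2]-[.4852,0])@np.c_[v,u])
E
```

```text
deck z 0.10685769375812235 -0.1892628107662543 0.0060228020183431055
deck lateral at s=-.06: -0.0014985873499985987 angle 0.2611227291083064 0.0853500977917086 0.00011637077755650887
deck tilt 1.5994475962583774 -0.2853979247665799
beam 1819 0.006590296590717715 0.020744879183829626
0.00021430462052739332 -0.2904192552447949 0.06866513602698728 2.1643365961182415e-05
[ 0.47258737 -0.07424193  0.14934004] [-0.00018621 -0.07530544]
```

Emit:
jog_arm --pt "0 0 0 0 1.7 0 -1" --pt "0 0 0 0 0 15 -1" --pt "0 0 0 0 0 15 -1" --pt "0 0 0 0 0 15 -1" --pt "0 0 0 0 0 3 -1" --pt "0 0 0 0 0 0 -1" --pt "0 0 0 0 0 0 -1"

```text
time_s: 8.02
tool_pos: [0.475, -0.076, 0.1019]
orientation: [[0.161, 0.987, 0.001], [0.987, -0.161, 0.002], [0.002, 0.0, -1.0]]
contact_force: [0.5, 0.1, -3.9]
gripper_width: 0.0454
gripper_force: 50.0
```

```bash
python3 - <<'E'
from fit import *
s=env.observe();d=grab('wrist');X=cloud(d);im=d['image']
save(im[0:260,190:450],'w4.png')
X=X.reshape(-1,3);X=X[~np.isnan(X).any(1)]
c=np.radians(9.5);u=np.array([np.sin(c),np.cos(c)]);v=np.array([u[1],-u[0]])
Y=np.c_[(X[:,:2]-[.4852,0])@v,(X[:,:2]-[.4852,0])@u,X[:,2]];Y=Y[(abs(Y[:,0])<.055)&(Y[:,1]>-.07)&(Y[:,1]<.03)]
dk=Y[(Y[:,2]>.05)&(Y[:,2]<.068)];bm=Y[(Y[:,2]>.026)&(Y[:,2]<.04)&(abs(Y[:,0])<.045)]
for n,q,a0,b0 in(('deck',dk,-.05,-.002),('beam',bm,.012,.02)):
    e=q[:,1].max();print(n,np.median(q[:,2]),e);a,b,w,sd=bandfit(q,a0,b0,.004);print(a+b*(a0+b0)/2,np.degrees(b),w,sd)
print(s['tool_pos'],s['contact_force'],s['moment'],s['time_s'])
E
```

```text
deck 0.05956281313417195 0.004788074751859543
0.001573865549953464 0.4242271128522226 0.0853960771576121 8.306603104428603e-05
beam 0.032846242153436095 0.02114460585319713
0.00040384811726040446 -1.4013881098025276 0.06818199841099774 5.421010862427522e-20
[ 0.47495215 -0.07595488  0.10190412] [ 0.47275401  0.05304685 -3.86857874] [-0.07930933 -0.11942873 -0.01470492] 8.025
```

Emit:
jog_arm --pt "0 0 0 0 -0.9 0 -1" --pt "0 0 0 0 0 3 -1" --pt "0 0 0 0 0 3 -1" --pt "0 0 0 0 0 3 -1" --pt "0 0 0 0 0 0 -1"

```text
time_s: 8.7
tool_pos: [0.4734, -0.0757, 0.0922]
orientation: [[0.161, 0.987, -0.001], [0.987, -0.161, 0.002], [0.002, -0.001, -1.0]]
contact_force: [-0.8, 0.7, -4.2]
gripper_width: 0.0454
gripper_force: 50.0
```

Emit:
jog_arm --pt "0 0 0 0 0 3 -1" --pt "0 0 0 0 0 2 -1" --pt "0 0 0 0 0 2 -1" --pt "0 0 0 0 0 0 -1"

```text
time_s: 9.2
tool_pos: [0.4737, -0.0757, 0.0855]
orientation: [[0.161, 0.987, -0.0], [0.987, -0.161, 0.002], [0.002, -0.0, -1.0]]
contact_force: [-0.6, -1.5, -4.1]
gripper_width: 0.0456
gripper_force: 50.0
```

Emit:
jog_arm --pt "0 0 0 0 0 1 -1" --pt "0 0 0 0 0 1 -1" --pt "0 0 0 0 0 0 -1"

```text
time_s: 9.57
tool_pos: [0.4737, -0.0757, 0.0853]
orientation: [[0.161, 0.987, -0.0], [0.987, -0.161, 0.0], [0.0, -0.0, -1.0]]
contact_force: [-8.3, -0.7, 24.0]
gripper_width: 0.0455
gripper_force: 50.0
```

Emit:
jog_arm --pt "0 0 0 0 0 -1.5 -1" --pt "0 0 0 0 0 0 0.6" --pt "0 0 0 0 0 0 0.6" --pt "0 0 0 0 0 0 0.6" --pt "0 0 0 0 0 0 0.6" --pt "0 0 0 0 0 0 0.6"

```text
time_s: 10.32
tool_pos: [0.4737, -0.0758, 0.085]
orientation: [[0.161, 0.987, -0.0], [0.987, -0.161, 0.002], [0.002, -0.0, -1.0]]
contact_force: [0.7, 0.5, 0.3]
gripper_width: 0.0706
gripper_force: 0.0
```

```bash
python3 - <<'E'
from fit import *
s=env.observe();d=grab('wrist');X=cloud(d);im=d['image'];save(im,'w5.png')
X=X.reshape(-1,3);X=X[~np.isnan(X).any(1)]
c=np.radians(9.5);u=np.array([np.sin(c),np.cos(c)]);v=np.array([u[1],-u[0]])
Y=np.c_[(X[:,:2]-[.4852,0])@v,(X[:,:2]-[.4852,0])@u,X[:,2]];Y=Y[(abs(Y[:,0])<.055)&(Y[:,1]>-.07)&(Y[:,1]<.03)]
dk=Y[(Y[:,2]>.037)&(Y[:,2]<.055)];bm=Y[(Y[:,2]>.026)&(Y[:,2]<.0365)&(abs(Y[:,0])<.045)]
for n,q,a0,b0 in(('deck',dk,-.05,-.002),('beam',bm,.010,.02)):
    e=q[:,1].max();print(n,np.median(q[:,2]),e);a,b,w,sd=bandfit(q,a0,b0,.004);print(a+b*(a0+b0)/2,np.degrees(b),w,sd)
print('tilt',np.degrees(np.polyfit(dk[:,1],dk[:,2],1)[0]),np.degrees(np.polyfit(dk[:,0],dk[:,2],1)[0]))
print(s['tool_pos'],s['contact_force'],s['gripper_width'],s['time_s'])
E
```

```text
deck 0.04305343131408548 0.004581211757788196
0.0005475555676343599 0.5496786757370421 0.08542065113806369 0.00010802539228763881
beam 0.03286726591160533 0.020553881821944033
0.00046946963098549544 0.49292086711296357 0.06828597710365647 1.021900839198895e-05
tilt -1.449543198430485 -0.021732220792303844
[ 0.47367024 -0.075751    0.08499427] [0.72585738 0.53416677 0.34009439] 0.07063869015533562 10.325
```

View pics/w5.png

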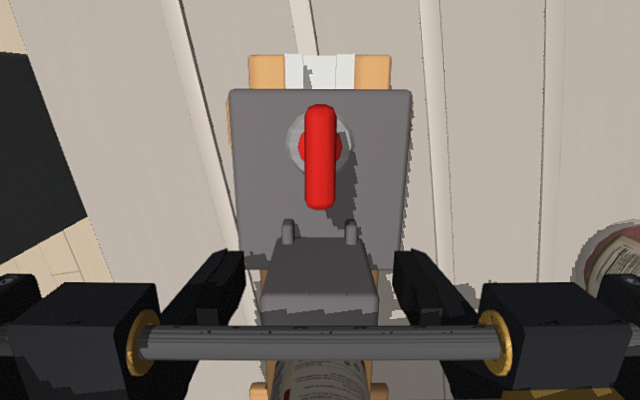

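The stop is seated: the deck is 10.2 mm above the beam top, centred and let go. The picture shows the stop astride at u 230–410 with the tin below at (322,385). I re-grip it and slide it about 66 mm.

Emit:
jog_arm --pt "0 0 0 0 0 0 -1" --pt "0 0 0 0 0 0 -1" --pt "0 0 0 0 0 0 -1" --pt "0 0 0 0 0 0 -1" --pt "0 0 0 -8 0 0 -1" --pt "0 0 0 -10 0 0 -1" --pt "0 0 0 -10 0 0 -1" --pt "0 0 0 -5 0 0 -1" --pt "0 0 0 -4 0 0 -1" --pt "0 0 0 -4 0 0 -1" --pt "0 0 0 -4 0 0 -1" --pt "0 0 0 0 0 0 -1" --squeeze 25

```text
time_s: 11.88
tool_pos: [0.4665, -0.1205, 0.085]
orientation: [[0.161, 0.987, -0.0], [0.987, -0.161, 0.001], [0.001, -0.0, -1.0]]
contact_force: [1.3, 1.7, 2.5]
gripper_width: 0.0459
gripper_force: 25.0
```

Emit:
jog_arm --pt "0 0 0 -4 0 0 -1" --pt "0 0 0 -4 0 0 -1" --pt "0 0 0 -4 0 0 -1" --pt "0 0 0 -3 0 0 -1" --pt "0 0 0 0 0 0 -1"

```text
time_s: 12.5
tool_pos: [0.464, -0.1355, 0.085]
orientation: [[0.162, 0.987, -0.0], [0.987, -0.162, 0.001], [0.001, -0.0, -1.0]]
contact_force: [0.7, 3.9, 3.3]
gripper_width: 0.0456
gripper_force: 25.0
```

Emit:
jog_arm --pt "0 0 0 -2 0 0 -1" --pt "0 0 0 -1 0 0 -1" --pt "0 0 0 -1 0 0 -1" --pt "0 0 0 0 0 0 -1"

```text
time_s: 13.0
tool_pos: [0.4635, -0.1386, 0.085]
orientation: [[0.161, 0.987, 0.0], [0.987, -0.161, 0.002], [0.002, -0.0, -1.0]]
contact_force: [-0.1, 5.4, 3.8]
gripper_width: 0.0456
gripper_force: 25.0
```

Emit:
jog_arm --pt "0 0 0 -1 0 0 -1" --pt "0 0 0 0 0 0 -1"

```text
time_s: 13.25
tool_pos: [0.4634, -0.1396, 0.0851]
orientation: [[0.161, 0.987, 0.0], [0.987, -0.161, 0.002], [0.002, -0.0, -1.0]]
contact_force: [0.8, 5.6, 4.6]
gripper_width: 0.0461
gripper_force: 25.0
```

Emit:
jog_arm --pt "0 0 0 -1 0 0 -1" --pt "0 0 0 0 0 0 -1"

```text
time_s: 13.5
tool_pos: [0.4632, -0.1406, 0.085]
orientation: [[0.161, 0.987, 0.0], [0.987, -0.161, 0.002], [0.002, -0.0, -1.0]]
contact_force: [0.3, 5.2, 4.5]
gripper_width: 0.0456
gripper_force: 25.0
```

Emit:
jog_arm --pt "0 0 0 -1 0 0 -1" --pt "0 0 0 0 0 0 -1"

```text
time_s: 13.75
tool_pos: [0.4631, -0.1408, 0.085]
orientation: [[0.16, 0.987, 0.0], [0.987, -0.16, 0.003], [0.003, -0.0, -1.0]]
contact_force: [1.4, 6.8, 4.1]
gripper_width: 0.0459
gripper_force: 25.0
```

Emit:
jog_arm --pt "0 0 0 -1 0 0 -1" --pt "0 0 0 0 0 0 -1"

```text
time_s: 14.0
tool_pos: [0.4631, -0.1408, 0.085]
orientation: [[0.16, 0.987, 0.001], [0.987, -0.16, 0.004], [0.004, -0.0, -1.0]]
contact_force: [2.2, 9.9, 4.6]
gripper_width: 0.0456
gripper_force: 25.0
```

The stop is stalled at home, with force rising to 10 N after 66 mm of travel. I release, rise, shift +58 mm to the knob axis and look.

Emit:
jog_arm --pt "0 0 0 0 0 0 0.6" --pt "0 0 0 0 0 0 0.6" --pt "0 0 0 0 0 0 0.6" --pt "0 0 0 0 0 0 0.6" --pt "0 0 0 0 0 -20 0.6" --pt "0 0 0 0 0 -20 0.6" --pt "0 0 0 0 0 -20 0.6" --pt "0 0 0 20 0 0 0.6" --pt "0 0 0 20 0 0 0.6" --pt "0 0 0 20 0 0 0.6" --pt "0 0 0 0 0 0 0.6" --pt "0 0 0 0 0 0 0.6"

```text
time_s: 15.5
tool_pos: [0.4721, -0.0847, 0.1449]
orientation: [[0.162, 0.987, -0.001], [0.987, -0.162, 0.001], [0.001, -0.001, -1.0]]
contact_force: [0.7, -0.3, -0.9]
gripper_width: 0.0711
gripper_force: 0.0
```

```bash
python3 - <<'E'
from fit import *
s=env.observe();d=grab('wrist');X=cloud(d);im=d['image'];save(im,'w6.png')
t=d['image'].astype(int);m=(t[...,0]>2.5*t[...,1])&(t[...,0]>100)
R=np.array(s['orientation']);L=(X-np.array(s['tool_pos']))@R
q=L[m&(X[...,2]>.07)&(X[...,2]<.1)].astype(np.float32)*1000;print('knob tool',cv2.minAreaRect(q[:,:2]),len(q),np.median(X[m],0))
c=np.radians(9.5);u=np.array([np.sin(c),np.cos(c)]);v=np.array([u[1],-u[0]])
X=X.reshape(-1,3);X=X[~np.isnan(X).any(1)]
Y=np.c_[(X[:,:2]-[.4655,-.1177])@v,(X[:,:2]-[.4655,-.1177])@u,X[:,2]];Y=Y[(abs(Y[:,0])<.055)&(abs(Y[:,1])<.15)]
dk=Y[(Y[:,2]>.037)&(Y[:,2]<.048)];tp=Y[(Y[:,2]>.102)&(Y[:,2]<.11)&(Y[:,1]<-.02)];up=Y[(Y[:,2]>.095)&(Y[:,2]<.102)]
print('deck ymax',np.percentile(dk[:,1],99.5),np.median(dk[:,2]));
for q in(tp,up):
  if len(q)>20: print(len(q),cv2.minAreaRect(q[:,:2].astype(np.float32)*1000))
print(s['tool_pos'],s['time_s'])
E
```

```text
Traceback (most recent call last):
cv2.error: OpenCV(4.12.0) /io/opencv/modules/imgproc/src/convhull.cpp:143: error: (-215:Assertion failed) total >= 0 && (depth == CV_32F || depth == CV_32S) in function 'convexHull'
```

View pics/w6.png

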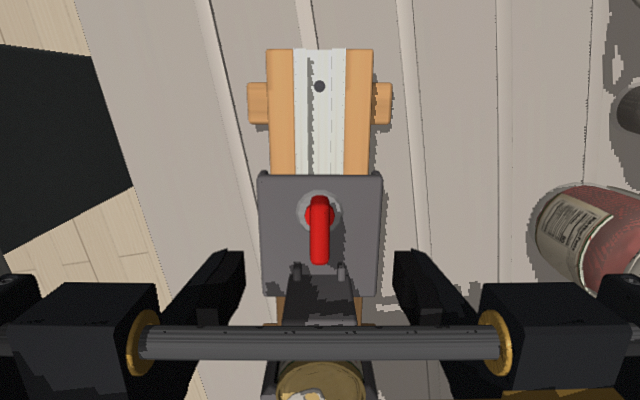

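The view shows the knob bar from (320,197) to (320,265) over the deck, the tin lid at (322,380) and the upright at (320,290). I redo the measurement with a looser colour mask.

```bash
python3 - <<'E'
from fit import *
s=env.observe();d=grab('wrist');X=cloud(d)
t=d['image'].astype(int);m=(t[...,0]>2*t[...,1])&(t[...,0]>80);m[:180]=0;m[280:]=0;m[:,:295]=0;m[:,345:]=0
R=np.array(s['orientation']);L=(X-np.array(s['tool_pos']))@R
print(m.sum(),np.nanpercentile(X[m],[5,50,95],axis=0).round(4))
k=m&(X[...,2]>.078)&(X[...,2]<.095)
q=(L[k]*1000).astype(np.float32);print('knob tool',cv2.minAreaRect(q[:,:2]) if len(q) else 0,len(q))
c=np.radians(9.5);u=np.array([np.sin(c),np.cos(c)]);v=np.array([u[1],-u[0]])
X=X.reshape(-1,3);X=X[~np.isnan(X).any(1)]
Y=np.c_[(X[:,:2]-[.4655,-.1177])@v,(X[:,:2]-[.4655,-.1177])@u,X[:,2]];Y=Y[(abs(Y[:,0])<.055)&(abs(Y[:,1])<.15)]
dk=Y[(Y[:,2]>.037)&(Y[:,2]<.048)];tp=Y[(Y[:,2]>.102)&(Y[:,2]<.11)&(Y[:,1]<-.02)];up=Y[(Y[:,2]>.095)&(Y[:,2]<.102)]
print('deck ymax',np.percentile(dk[:,1],99.5),np.median(dk[:,2]));
for q in(tp,up):
  if len(q)>20: print(len(q),cv2.minAreaRect((q[:,:2]*1000).astype(np.float32)))
E
```

```text
1406 [[ 0.4645 -0.1009  0.0516]
 [ 0.4718 -0.0825  0.0851]
 [ 0.4785 -0.0666  0.0867]]Traceback (most recent call last):
  File "<stdin>", line 7, in <module>
cv2.error: OpenCV(4.12.0) /io/opencv/modules/imgproc/src/convhull.cpp:143: error: (-215:Assertion failed) total >= 0 && (depth == CV_32F || depth == CV_32S) in function 'convexHull'
```

```bash
python3 - <<'E'
from fit import *
mr=lambda q:cv2.minAreaRect((q[:,:2]*1000).astype(np.float32).copy())
s=env.observe();d=grab('wrist');X=cloud(d)
t=d['image'].astype(int);m=(t[...,0]>2*t[...,1])&(t[...,0]>80);m[:180]=0;m[280:]=0;m[:,:295]=0;m[:,345:]=0
R=np.array(s['orientation']);L=(X-np.array(s['tool_pos']))@R
k=m&(X[...,2]>.08)&(X[...,2]<.095)
print('knob tool',mr(L[k]))
c=np.radians(9.5);u=np.array([np.sin(c),np.cos(c)]);v=np.array([u[1],-u[0]])
X=X.reshape(-1,3);X=X[~np.isnan(X).any(1)]
Y=np.c_[(X[:,:2]-[.4655,-.1177])@v,(X[:,:2]-[.4655,-.1177])@u,X[:,2]];Y=Y[(abs(Y[:,0])<.055)&(abs(Y[:,1])<.15)]
dk=Y[(Y[:,2]>.037)&(Y[:,2]<.048)];tp=Y[(Y[:,2]>.102)&(Y[:,2]<.11)&(Y[:,1]<-.02)];up=Y[(Y[:,2]>.095)&(Y[:,2]<.102)]
print('deck ymax',np.percentile(dk[:,1],99.5),np.median(dk[:,2]));
for q in(tp,up):
  if len(q)>20: print(len(q),mr(q))
E
```

```text
knob tool ((-0.4215068817138672, -0.5876522064208984), (11.743310928344727, 38.94810104370117), 89.60008239746094)
deck ymax 0.057964860219393705 0.042965471050383425
1303 ((1.7313194274902344, -57.166015625), (33.49349594116211, 56.21482849121094), 89.4655532836914)
2639 ((1.9212188720703125, -45.100616455078125), (61.502376556396484, 55.1845703125), 89.20306396484375)
```

The stop origin reads base y −26.0 mm, as wanted, and the knob lies within 0.7 mm of the tool axis. I descend onto the knob and grip it.

Emit:
jog_arm --pt "0 0 0 -0.4 -0.6 15 0.6" --pt "0 0 0 0 0 20 0.6" --pt "0 0 0 0 0 20 0.6" --pt "0 0 0 0 0 12 0.6" --pt "0 0 0 0 0 0 0.6" --pt "0 0 0 0 0 0 -1" --pt "0 0 0 0 0 0 -1" --pt "0 0 0 0 0 0 -1" --pt "0 0 0 0 0 0 -1" --pt "0 0 0 0 0 0 -1" --pt "0 0 0 0 0 0 -1" --squeeze 45

```text
time_s: 17.02
tool_pos: [0.4718, -0.084, 0.078]
orientation: [[0.161, 0.987, -0.0], [0.987, -0.161, 0.002], [0.002, -0.0, -1.0]]
contact_force: [1.7, 0.5, -0.8]
gripper_width: 0.013
gripper_force: 0.5
```

Emit:
jog_arm --pt "0 0 0.1 0 0 0 -1" --pt "0 0 0.15 0 0 0 -1" --pt "0 0 0.15 0 0 0 -1" --pt "0 0 0.15 0 0 0 -1" --pt "0 0 0.15 0 0 0 -1" --pt "0 0 0 0 0 0 -1"

```text
time_s: 17.77
tool_pos: [0.4719, -0.0839, 0.078]
orientation: [[0.758, 0.652, 0.0], [0.652, -0.758, 0.001], [0.001, -0.001, -1.0]]
contact_force: [1.0, -0.8, -0.4]
gripper_width: 0.0112
gripper_force: 45.0
```

Emit:
jog_arm --pt "0 0 0.15 0 0 0 -1" --pt "0 0 0.15 0 0 0 -1" --pt "0 0 0.15 0 0 0 -1" --pt "0 0 0.15 0 0 0 -1" --pt "0 0 0.15 0 0 0 -1" --pt "0 0 0.1 0 0 0 -1" --pt "0 0 0 0 0 0 -1" --pt "0 0 0 0 0 0 -1"

```text
time_s: 18.77
tool_pos: [0.4721, -0.0851, 0.078]
orientation: [[0.99, -0.138, 0.001], [-0.138, -0.99, 0.001], [0.001, -0.001, -1.0]]
contact_force: [3.2, -4.3, -4.0]
gripper_width: 0.0117
gripper_force: 45.0
```

```bash
python3 - <<'E'
from h import *
s=env.observe();R=s['orientation'];print(np.arctan2(R[1][1],R[0][1])+np.radians(9.3),s['moment'],s['gripper_width'],s['joint_positions'])
E
```

```text
-1.5469107854978041 [-0.97094248 -0.52076538  0.01735717] 0.011673049843054078 [  8.5560161   31.5791589   -4.55731457 119.63349632   4.8687842
  28.92227514 -97.52269791]
```

Emit:
jog_arm --pt "0 0 0.08 0 0 0 -1" --pt "0 0 0.05 0 0 0 -1" --pt "0 0 0 0 0 0 -1" --pt "0 0 0 0 0 0 -1"

```text
time_s: 19.27
tool_pos: [0.472, -0.0853, 0.078]
orientation: [[0.964, -0.265, 0.001], [-0.265, -0.964, 0.0], [0.0, -0.0, -1.0]]
contact_force: [1.7, -5.3, -3.4]
gripper_width: 0.0114
gripper_force: 45.0
```

Emit:
jog_arm --pt "0 0 0 0 0 0 -0.4" --pt "0 0 0 0 0 0 -0.4" --pt "0 0 0 0 0 0 -0.4" --pt "0 0 0 0 0 -10 -0.4" --pt "0 0 0 0 0 -25 -0.4" --pt "0 0 0 0 0 -40 -0.4" --pt "0 0 0 0 0 -50 -0.4" --pt "0 0 -0.15 0 0 -30 -0.4" --pt "0 0 -0.18 0 0 0 -0.4" --pt "0 0 -0.18 0 0 0 -0.4" --pt "0 0 -0.18 0 0 0 -0.4" --pt "0 0 -0.18 0 0 0 -0.4"

```text
time_s: 20.78
tool_pos: [0.4716, -0.0841, 0.2337]
orientation: [[0.822, 0.569, 0.0], [0.569, -0.822, 0.001], [0.001, -0.001, -1.0]]
contact_force: [0.7, -0.3, 0.3]
gripper_width: 0.0264
gripper_force: 0.0
```

Emit:
jog_arm --pt "0 0 -0.18 0 0 0 -0.4" --pt "0 0 -0.18 0 0 0 -0.4" --pt "0 0 -0.18 0 0 0 -0.4" --pt "0 0 -0.18 0 0 0 -0.4" --pt "0 0 0 0 0 0 -0.4" --pt "0 0 0 0 0 0 -0.4"

```text
time_s: 21.52
tool_pos: [0.4717, -0.0843, 0.2333]
orientation: [[0.253, 0.968, 0.0], [0.968, -0.253, 0.001], [0.001, -0.0, -1.0]]
contact_force: [0.2, 0.2, 0.7]
gripper_width: 0.0268
gripper_force: 0.0
```

```bash
python3 - <<'E'
from fit import *
mr=lambda q:cv2.minAreaRect((q[:,:2]*1000).astype(np.float32).copy())
s=env.observe();d=grab('wrist');X=cloud(d);save(d['image'],'w7.png');print(s['time_s'])
c=np.radians(9.5);u=np.array([np.sin(c),np.cos(c)]);v=np.array([u[1],-u[0]])
t=d['image'].reshape(-1,3).astype(int);X=X.reshape(-1,3);k=~np.isnan(X).any(1);X=X[k];t=t[k]
Y=np.c_[(X[:,:2]-[.4655,-.1177])@v,(X[:,:2]-[.4655,-.1177])@u,X[:,2]];k=(abs(Y[:,0])<.055)&(abs(Y[:,1])<.15);Y=Y[k];t=t[k]
dk=Y[(Y[:,2]>.037)&(Y[:,2]<.048)];print('deck ymax',np.percentile(dk[:,1],99.5),np.median(dk[:,2]))
print('knob',mr(Y[(t[:,0]>2*t[:,1])&(Y[:,2]>.08)&(Y[:,2]<.09)&(Y[:,1]>0)]))
print('tin',mr(Y[(Y[:,2]>.1025)&(Y[:,2]<.112)&(Y[:,1]<-.03)]))
E
```

```text
21.525
deck ymax 0.0587110777396624 0.042998642759318334
knob ((-1.7528762817382812, 33.28295135498047), (11.23005199432373, 38.49128723144531), 83.94593048095703)
tin ((-2.5022754669189453, -61.94101333618164), (44.345462799072266, 47.51935958862305), 85.2275619506836)
```

View pics/w7.png

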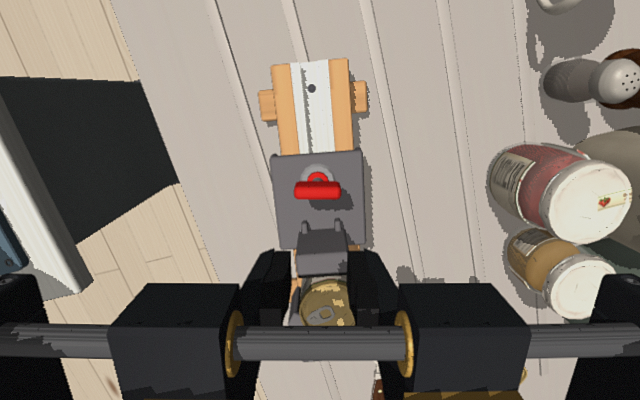

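The knob bar now lies across the beam at (317,190), about 1.67 rad. The stop is astride and the tin is against the pad at (327,303). A quick top-camera check of the tin comes before hand-in.

```bash
python3 - <<'E'
from h import *
c=np.radians(9.5);u=np.array([np.sin(c),np.cos(c)]);v=np.array([u[1],-u[0]])
d=grab('scene');Pn=cloud(d)
Po=np.load('scene0.npz')['P']
for n,P in(('before',Po),('after',Pn)):
    X=P.reshape(-1,3);X=X[~np.isnan(X).any(1)]
    Y=np.c_[(X[:,:2]-[.4655,-.1177])@v,(X[:,:2]-[.4655,-.1177])@u,X[:,2]]
    t=Y[(Y[:,2]>.1025)&(Y[:,2]<.11)&(abs(Y[:,0])<.045)&(Y[:,1]<0)&(Y[:,1]>-.12)]
    print(n,len(t),np.median(t,0).round(4),cv2.minAreaRect((t[:,:2]*1000).astype(np.float32)))
E
```

```text
before 100 [-0.0005 -0.0475  0.104 ] ((0.8694915771484375, -44.3309211730957), (56.267826080322266, 57.138431549072266), 17.21906280517578)
after 101 [ 0.0023 -0.0706  0.104 ] ((-0.9588251113891602, -61.24989318847656), (56.38157653808594, 81.15327453613281), 20.0185489654541)
```

```bash
python3 -c "
from rig import job_done
print(job_done())"
```

```text
the job is handed in; nothing more can be done
None
```

The job is handed in: the tin is home against the V jaw, and the stop is astride the beam, let go, with its pad against the tin. The knob is turned about 1.65 rad clockwise to lock the stop; no verdict came back.

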